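# Take the drive heat spreader's temperature with a contact thermometer

## Robot

A 7-joint arm with a two-finger parallel gripper is mounted at the origin on the work surface. World frame = base frame: x ahead of the robot, y to its left, z up, the work surface at z = 0. Lengths are in mm, angles in rad, forces in N, time in s.
With the tool pointing down it reaches from about 350 to 900 mm from the base axis. Payload 19.9 kg.
Tool frame: the origin (TCP) lies midway between the tips of the shut fingers; the grasp point (between the pads) lies env.grip_point_offset behind it (env.grip_point_offset is the distance from the TCP to the grasp point, in mm); z points along the fingers, y is the line along which they close (so a half turn about z gives the same grasp; the last joint's range is limited). The gripper opens to 94 mm and grips with 3 to 60 N. Pads are 16 mm wide; open, the fingers measure 119 mm over their backs; the gripper's body (75 mm by 177 mm) begins 78 mm behind the grasp point.
Start: joints at [-1.196, 0.417, -0.01, 1.614, 0.005, 1.111, -0.053], TCP at [252.439, 571.728, 205.425] pointing down, gripper open.
Joint ranges: [-2.81, 2.81], [-0.39, 2.02], [-1.27, 1.25], [0.06, 2.57], [-1.19, 4.33], [0.19, 2], [-2.82, 2.82]. Speed limits (rad/s): [1.89, 1.89, 2.39, 2.39, 3.01, 3.01, 3.01].

## Interface

Orientations are given as [roll, pitch, yaw] about the fixed x, y, z axes, in that order (R = Rz(yaw) Ry(pitch) Rx(roll)).
In Python, from rig import env, cams, workorder gives the robot as it stands.
- The arm moves only by the shell command python3 -m creep 'ROWS' [FORCE]. ROWS is a JSON object of lists of equal length, an entry for each row: "rotation": the turn, a rotation vector about the tool's x, y, z normalised to -1 to 1, where 1 is 0.1 rad, a list of three; "dp": the shift along the tool's x, y, z normalised to -1 to 1, where 1 is 0.05 m, a list of three; "gripper": the opening, from -1 (shut) to 1 (fully open). A call has 1 to 10 rows; each row shifts and turns the commanded pose from where the row before left it, along the tool's axes as they then stand; what a row does not reach is not made up. A row lasts 1/10 s, in which the tool goes at most 50 mm and 8.59 degrees, less where a joint would pass 70% of its speed; a pose out of reach is approached as far as the arm can. A call with a number of a shift or a turn outside -1 to 1 is refused whole. A call with a gripper value outside its range is refused whole. The fingers move at their own pace and stop on an object; FORCE is the grip in N (left out, the last holds). Time passes only in rows, so rows that do not move let the fingers close. It gives the time, the measured TCP pose, the force, the opening and the grip force at its end, in the units of the state.
- env.get_state(): the state, without advancing time (a new reading comes with each control period).
- cams.grab_frame(name): name is "scene" or "top" or "wrist"; returns (picture, depth): 480x640x3 uint8, blue, green, red; 480x640 float32, mm along the optical axis (not along the pixel's ray), 0 where there is no reading.
- cams.camera_model(name): a dict with "fov_y" (degrees; the focal length in pixels is half the picture's height over the tangent of half this angle, whatever the lens; pixels are square), "cx", "cy" (the principal point, pixels), "R" (3x3) and "t" (3): a world point X has camera coordinates R X + t. Camera axes: x right, y down, z forward; pixel columns grow to the right and rows downward; lengths in mm; the calibration is good to about 2 mm. A picture is of the moment at which its call begins: read the wrist's pose just before it. camera_model takes no time and is no camera call; for the wrist camera it gives the pose at the moment of the call.
- workorder.sign_off(): hands the job in; it is judged then, once.
The state is a dict: "time_s": time; "joint_positions": joint angles; "qd": joint speeds; "effort": joint torques, N m; "eef_pos": TCP position; "ee_rot": TCP orientation; "ft_force": force on the tool from outside, world axes, zero at the start; "moment": the same for the moment, N m; "opening": finger opening in mm; "grasp_force": force on a finger pad.
Only numpy, scipy, OpenCV 4.12 (cv2) and the standard library are available. Lean on these libraries where they do the work, as an engineer would, in place of code of your own. Each camera call takes 0.05 s, during which the arm holds its last target. There are 200 camera calls.

## Task

The mainboard tilted in the holder has just come off its load test: lift the orange contact thermometer out of its stand and set its sprung tip on the yellow dot on the drive's heat spreader, with the thermometer square to that sloping face and the tip pressed lightly, about half-way in and never hard. Keep it there for three seconds so the reading settles, and finish still holding it on the dot like that. Leave the board's other parts, its slope and everything else on the desk alone.

Things in the scene. Friction and masses are not known exactly. Their poses are not given: they have to be found in the camera images.
- probe_grip (a point): Grip point of the orange contact thermometer standing tip down in a grey stand. Housing: a bar 110 mm long, 22 mm (own x) by 30 mm (own y), ribbed for the fingers on the +y and -y sides, display on -x. The point is on its axis, 88 mm above the housing's foot, 22 mm below its top; z runs from tip to top. A black cone, a stem and the tip follow below the foot. 0.15 kg. It is drawn straight up.
- probe_tip (a point): Centre of the flat end face of the copper tip, a disc 12 mm across on the thermometer's axis, 142 mm below probe_grip while the tip is not pressed. z runs from tip to housing.
- plunger (a joint): How far the sprung tip is pushed in towards the housing: 0 = free, 0.010 m = fully in (hard stop). The spring pushes back with about 2 N when it just starts to move, 5 N half-way in and 8 N fully in.
- stand: Grey upright sleeve (33 x 41 mm, 98 mm high) on a fixed dark steel base 110 x 100 x 8 mm. Origin: centre of the underside, below the thermometer's axis; z up. It takes in tip, stem and the lowest 30 mm of the housing with 1.5 mm play; the foot stands 68 mm, the tip 14 mm above the desk, so the thermometer must rise 84 mm to come clear.
- dot_mark (a point): Centre of the yellow dot, 14 mm across, on the flat top of the drive's heat spreader. z is square to that face, away from the board; x points across the board to its raised rear edge (away from the robot), y along the bar. The face slopes down towards the robot by 7 to 22 degrees, different each time. It lies 70 to 95 mm above the desk.
- spreader: The drive's heat spreader: bare aluminium bar 24 mm (x) by 80 mm (y) by 9 mm, flat on top, near the board's lower edge between fan cooler and black graphics slot, fixed to the board. Axes as dot_mark; its origin is the board's, 58 mm in +x from the bar's middle line and 12 mm below its top face.
- board: Dark blue mainboard, 170 mm square, clamped by its edges in a tilting frame, with its connectors, slots and memory module (33 mm high, on its right edge seen from the robot); not to be bumped. Origin at its middle, 3 mm below its top face; axes as dot_mark.
- cooler: Round processor cooler with a black fan on the board, 92 mm across, its top 55 mm above the board, its axis at x = 12 mm, y = -12 mm from this origin (which is the board's). Its rim passes about 25 mm from the line along which the thermometer comes down on the dot.
- holder: The holder: steel base 190 mm by 250 mm and two blue side cheeks up to 105 mm high with black clamp knobs, 270 mm across; fixed to the desk. Origin: centre of its underside. The board's frame is clamped stiffly on a pivot 85 mm above the desk between the cheeks.
- mouse: Black computer mouse 110 x 60 x 34 mm, bystander; origin under its centre.
- mug: Blue mug, 80 mm across, 95 mm high, bystander; origin under its centre.
- bowl: White bowl with screws, 124 mm across, 48 mm high, bystander; origin under its centre.
- driver: Red-handled screwdriver lying down, bystander.
- duster: Air-duster can, 60 mm across, 200 mm high, standing, bystander; origin under its centre.
- memory: Memory module in a flat grey tray 36 x 140 x 8 mm, bystander; origin under its centre.
- paste: Small white paste syringe lying down, about 125 mm long, bystander.
- fan: Loose black case fan 80 x 80 x 25 mm lying flat, bystander; origin under its centre.
Not all that is in view belongs to the job. What is shaped like the part that bears probe_grip but pink is not meant. Leave any turquoise look-alike of the stand alone.

How it is judged (in metres and radians):
On the way, in this order (a step that is already met when the one before it is completed fails the run):
1. the thermometer is gripped and drawn clear of its stand (z of probe_tip in the frame of stand above 0.105 m and contact force between the fingers and probe above 2 N), for 0.2 s.
2. the tip rests on the yellow dot, square to the face and lightly pressed, for three seconds (distance between probe_tip and dot_mark below 0.007 m and angle between the z axis of probe_grip and the z axis of dot_mark, either way round below 0.12 rad and value of joint plunger between 0.001 and 0.009 m and contact force between plunger and spreader between 1 and 12 N and contact force between the fingers and probe above 2 N and contact force between probe and board below 0.3 N and contact force between probe and cooler below 0.3 N and contact force between probe and stand below 0.3 N and linear speed of probe below 0.02 m/s), for 3 s.
At the end, for the whole second after the job is handed in: The tip's centre is within 7 mm of the dot's centre, the thermometer within 0.12 rad of square to the face, the tip 1 to 9 mm in and pressing with 1 to 12 N; it is still, held by the fingers, and touches neither stand, cooler nor other board parts (all of step 2); the arm keeps its last pose, push and grip.
It fails at once if the spreader is pressed hard (over 20 N) (contact force between spreader and anything else above 20 N).
It fails at once if another part of the board or the cooler is bumped (over 3 N) (contact force between any of board, cooler and anything else above 3 N).
It fails at once if the board's slope is changed (the dot moves over 6 mm) (distance of dot_mark from where it was at the start of the episode above 0.006 m).
It fails at once if a bystander on the desk is shifted by more than 25 mm (distance of any of mouse, mug, bowl, driver, duster, memory, paste, fan from where it was at the start of the episode above 0.025 m).
It also fails if it takes over 38 s, if anything falls off the work surface, if the arm or the gripper's body presses on something with over 40 N, if the wrist force passes 120 N, or if a joint passes its speed limit or range.

## Working session

There is one attempt and no reset: what is moved stays moved. The work goes in short steps, Python scripts to look and compute and a shell command to move; the robot and the scene stay as the last step left them, time stands still between calls to the robot, and variables do not carry over. Pictures are saved under pics/ and viewed, at most 10 in all, crops included, and the job is handed in when it is done.

```bash
ls; mkdir -p pics
python3 - <<'E'
from rig import env,cams,workorder
import cv2,numpy as np
s=env.get_state();print(s, env.grip_point_offset)
for n in("scene","top"):
    p,d=cams.grab_frame(n);cv2.imwrite(f"pics/{n}0.png",p);np.savez(f"pics/{n}0.npz",p=p,d=d);m=cams.camera_model(n);print(n,m,(d==0).mean())
E
```

```text
pics
{'time_s': 0.0, 'joint_positions': array([-1.19650522,  0.41793598, -0.01031449,  1.61418006,  0.00465567,
        1.1106857 , -0.05298363]), 'qd': array([-0.00041495,  0.00043335, -0.00209807,  0.0002346 ,  0.0002665 ,
       -0.00121047, -0.00082965]), 'effort': array([-1.05099014e-03, -8.51236582e+01,  6.38595521e-01, -4.25997663e+01,
       -4.87980712e-02,  1.86234608e-02,  1.36060771e-04]), 'eef_pos': array([252.28734398, 571.40665285, 204.84645758]), 'ee_rot': array([-3.14040841e+00,  4.54935430e-05,  2.72581700e+00]), 'ft_force': array([ 0.29267436, -1.1378708 , -0.31500754]), 'moment': array([ 0.01891785,  0.00013049, -0.02923993]), 'grasp_force': 0.0, 'opening': 93.67722436917664} 18.8
scene {'fov_y': 43.213642921362585, 'cx': 318.2997774984015, 'cy': 254.2319399725375, 'R': array([[ 1.93468995e-01,  9.81106246e-01, -5.30797856e-04],
       [ 6.65620395e-01, -1.31654269e-01, -7.34586035e-01],
       [-7.20776829e-01,  1.41766312e-01, -6.78515347e-01]]), 't': array([-124.79595942, -266.86355235, 1951.86231714])} 0.003899739583333333
top {'fov_y': 54.94940168708224, 'cx': 312.98537031085687, 'cy': 239.44185135587395, 'R': array([[-0.05259571, -0.99861231, -0.00267226],
       [-0.97809796,  0.05205453, -0.20153092],
       [ 0.20139037, -0.00798593, -0.97947851]]), 't': array([  37.74935555,  545.82672526, 1265.37024531])} 0.003955078125
```

View pics/scene0.png

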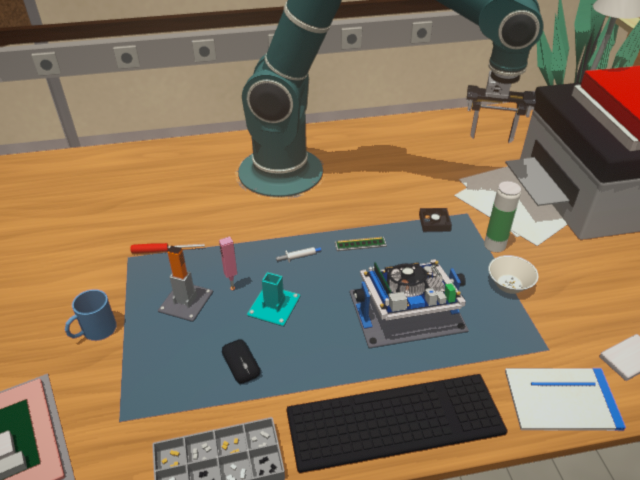

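View pics/top0.png

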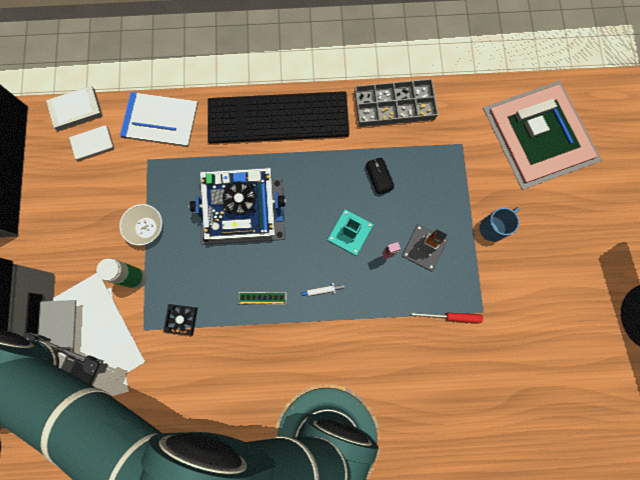

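The scene view shows the orange thermometer at about (178,262) in the grey stand, with the pink look-alike at (229,255) beside it. In the top view the thermometer is at (434,240) and the board at (238,205), with the spreader near (238,226).

```bash
cat > h.py <<'E'
import numpy as np,cv2
def pts(m,d,mask):
    v,u=np.nonzero(mask&(d>0));z=d[v,u];f=240/np.tan(np.radians(m['fov_y']/2))
    c=np.c_[(u-m['cx'])/f*z,(v-m['cy'])/f*z,z]
    return (c-m['t'])@m['R'],u,v     # R^T(c-t)
def hsv(p): return cv2.cvtColor(p,cv2.COLOR_BGR2HSV).astype(int)
E
python3 - <<'E'
from h import *
from rig import cams
for n in("scene","top"):
    z=np.load(f"pics/{n}0.npz");p,d=z['p'],z['d'];m=cams.camera_model(n);H=hsv(p);h,s,v=H[...,0],H[...,1],H[...,2]
    P,_,_=pts(m,d,d>=-1) if 0 else (None,0,0)
    box=np.zeros(d.shape,bool)
    if n=="scene": box[240:320,150:215]=1
    else: box[220:275,400:455]=1
    o=box&(h>=5)&(h<=17)&(s>170)&(v>60)
    X,u,w=pts(m,d,o);print(n,"orange",len(X),np.percentile(X,[2,25,50,75,98],axis=0).round(0).tolist())
    T=X[X[:,2]>167]; print("top face",len(T),T.mean(0),np.ptp(T,axis=0),cv2.minAreaRect(T[:,:2].astype(np.float32)) if len(T)>3 else 0)
    g=box&(s<70); X,u,w=pts(m,d,g)
    B=X[(X[:,2]>3)&(X[:,2]<14)]; 
    if len(B)>3: print("base",len(B),cv2.minAreaRect(B[:,:2].astype(np.float32)))
    R=X[(X[:,2]>88)&(X[:,2]<104)]
    if len(R)>3: print("sleeve top",len(R),cv2.minAreaRect(R[:,:2].astype(np.float32)))
    b2=np.zeros(d.shape,bool)
    if n=="scene": b2[250:330,350:470]=1
    else: b2[165:245,195:280]=1
    y=b2&(h>=22)&(h<=35)&(s>120)&(v>120); X,u,w=pts(m,d,y)
    for i in range(len(X)): print("yel",u[i],w[i],X[i].round(0))
p=cv2.imread("pics/top0.png")
a=cv2.resize(p[160:250,185:295],None,fx=5,fy=5,interpolation=2);b=cv2.resize(p[215:280,395:450],None,fx=4,fy=4,interpolation=2)
c=np.zeros((450,770,3),np.uint8);c[:,:550]=a;c[:260,550:770]=b;cv2.imwrite("pics/crop1.png",c)
E
```

```text
scene orange 369 [[278.0, -398.0, 1.0], [524.0, -328.0, 114.0], [528.0, -319.0, 136.0], [532.0, -310.0, 160.0], [536.0, -302.0, 179.0]]
top face 68 [ 528.93244428 -316.33762241  174.16417884] [24.70021448 32.05896595 16.23421538] ((527.9613647460938, -318.44464111328125), (33.199729919433594, 19.75434112548828), 79.08765411376953)
base 1247 ((444.39324951171875, -326.11383056640625), (171.17356872558594, 283.90533447265625), 85.91658782958984)
sleeve top 102 ((529.4092407226562, -315.823974609375), (27.75011444091797, 49.62189865112305), 5.505951404571533)
top orange 66 [[501.0, -322.0, 103.0], [506.0, -315.0, 118.0], [511.0, -307.0, 132.0], [514.0, -303.0, 163.0], [524.0, -301.0, 183.0]]
top face 16 [ 512.83244159 -309.52038318  178.22326263] [26.64024271 20.4435385  16.51375365] ((512.0217895507812, -309.5835876464844), (29.54410171508789, 12.871468544006348), 25.61603546142578)
base 1375 ((517.6354370117188, -328.8385925292969), (165.00186157226562, 166.33888244628906), 86.00016784667969)
sleeve top 67 ((514.8988037109375, -317.2312927246094), (41.964927673339844, 32.1329879760742
[... 947 characters left out ...]
92.]
yel 271 226 [587. 125.  82.]
yel 270 227 [583. 128.  87.]
yel 271 227 [583. 125.  86.]
yel 205 229 [586. 310.  88.]
yel 206 229 [587. 308.  83.]
yel 204 230 [584. 314.  85.]
yel 205 230 [584. 311.  85.]
yel 253 230 [580. 177.  73.]
yel 235 231 [576. 226.  88.]
yel 238 231 [578. 219.  78.]
yel 239 231 [579. 217.  74.]
yel 240 231 [577. 213.  83.]
yel 241 231 [577. 210.  83.]
yel 243 231 [576. 204.  83.]
yel 244 231 [576. 201.  85.]
yel 245 231 [576. 199.  83.]
yel 253 231 [576. 177.  76.]
yel 223 232 [576. 260.  85.]
yel 224 232 [576. 258.  83.]
yel 225 232 [578. 256.  75.]
yel 226 232 [575. 252.  86.]
yel 228 232 [576. 247.  80.]
yel 229 232 [576. 244.  82.]
yel 230 232 [575. 241.  84.]
```

View pics/crop1.png

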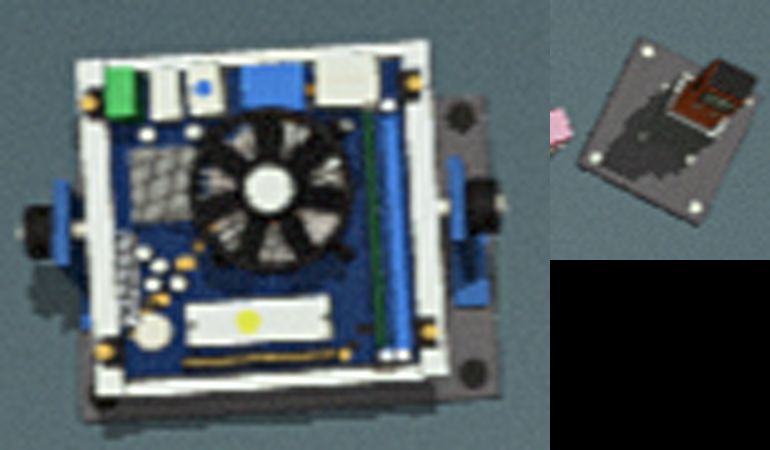

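The crop shows the yellow dot at top-view pixel (234.5,224), about (597,228,85) in world. The stand is turned about -26 deg with the display facing the robot. I'll move above the board for a close look.

```bash
python3 -m creep '{"rotation":[[0,0,0],[0,0,0],[0,0,0],[0,0,0],[0,0,0],[0,0,0],[0,0,0],[0,0,0],[0,0,0],[0,0,0]],"dp":[[0,0,-0.7],[0,0,-0.7],[0,0,-0.7],[-0.8,-0.4,-0.6],[-0.8,-0.4,0],[-0.8,-0.4,0],[-0.8,-0.4,0],[-0.8,-0.4,0],[-0.8,-0.4,0],[-0.8,-0.4,0]],"gripper":[1,1,1,1,1,1,1,1,1,1]}' 20
python3 - <<'E'
from rig import env,cams
import cv2,numpy as np,pickle
m=cams.camera_model("wrist");s=env.get_state();p,d=cams.grab_frame("wrist");print(s['eef_pos'],s['ee_rot'],np.abs(s['qd']).max());print(m)
cv2.imwrite("pics/w1.png",p);pickle.dump((p,d,m,s),open("pics/w1.pkl","wb"))
E
```

```text
time_s: 1.1
eef_pos: [450.8, 331.4, 338.2]
ee_rot: [-3.141, -0.0, 2.726]
ft_force: [0.3, 0.8, 0.5]
opening: 94.0
grasp_force: 0.0
[450.77824491 331.39017132 338.21151724] [-3.14139891e+00 -1.06353948e-04  2.72587542e+00] 0.8528157281453187
{'fov_y': 61.279753499660146, 'cx': 318.90456944700617, 'cy': 236.0627942496047, 'R': array([[ 4.03944697e-01,  9.14783234e-01, -5.63321782e-04],
       [ 8.81645904e-01, -3.89147716e-01,  2.66954218e-01],
       [ 2.43986028e-01, -1.08331391e-01, -9.63709047e-01]]), 't': array([-484.13384736, -332.18748518,  445.61441702])}
```

View pics/w1.png

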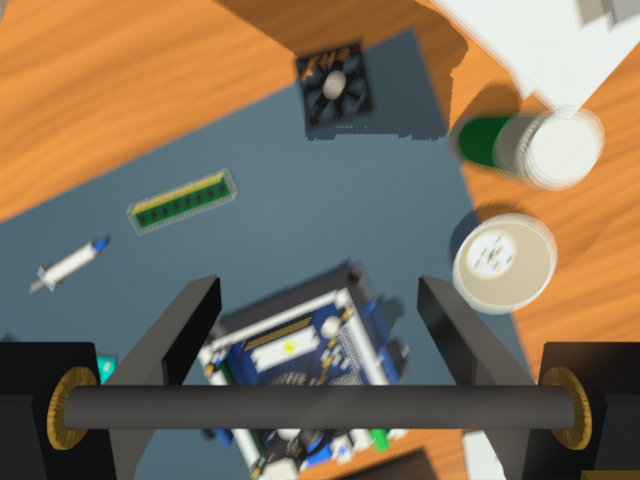

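The wrist view shows the spreader at (285,347) with the yellow dot at (290,347), partly behind the gripper. I'll move about 160 mm along -x of the tool and measure at rest.

```bash
python3 -m creep '{"rotation":[[0,0,0],[0,0,0],[0,0,0],[0,0,0],[0,0,0],[0,0,0],[0,0,0],[0,0,0]],"dp":[[-0.6,-0.05,0],[-0.6,-0.05,0],[-0.6,-0.05,0],[-0.6,-0.05,0.2],[-0.6,-0.05,0.3],[-0.3,0,0.2],[0,0,0],[0,0,0]],"gripper":[1,1,1,1,1,1,1,1]}'
cat > spread.py <<'E'
from h import *
from rig import env,cams
import pickle,sys
n=sys.argv[1]
m=cams.camera_model("wrist");s=env.get_state();p,d=cams.grab_frame("wrist");print(s['eef_pos'],s['ee_rot'],np.abs(s['qd']).max())
cv2.imwrite(f"pics/{n}.png",p);pickle.dump((p,d,m,s),open(f"pics/{n}.pkl","wb"))
H=hsv(p);h,sa,v=H[...,0],H[...,1],H[...,2]
y=((h>=24)&(h<=36)&(sa>110)&(v>120)).astype(np.uint8)
nn,L,st,ce=cv2.connectedComponentsWithStats(y)
for i in range(1,nn):
    if st[i,4]>25:
        X,_,_=pts(m,d,L==i);print(i,st[i],ce[i].round(1),np.median(X,axis=0).round(1))
E
python3 spread.py w2
```

```text
time_s: 1.95
eef_pos: [595.3, 255.7, 303.1]
ee_rot: [-3.141, -0.001, 2.726]
ft_force: [-1.0, 0.0, 0.1]
opening: 94.3
grasp_force: 0.0
[595.25595627 255.72632    303.12795295] [-3.14119135e+00 -7.21062187e-04  2.72630982e+00] 0.02169857746310575
1 [111  20 107  48 491] [166.7  43.2] [381.7 172.1   8.5]
5 [363 170   8   7  42] [366.3 173. ] [584.7 309.7  86.3]
11 [290 212  13  13 140] [296.1 218. ] [597.9 228.3  85.3]
12 [338 233   9   7  41] [342. 236.] [634.3 263.1  85.5]
14 [253 369   7   6  29] [255.8 371.4] [724.3 126.2 115.6]
```

View pics/w2.png

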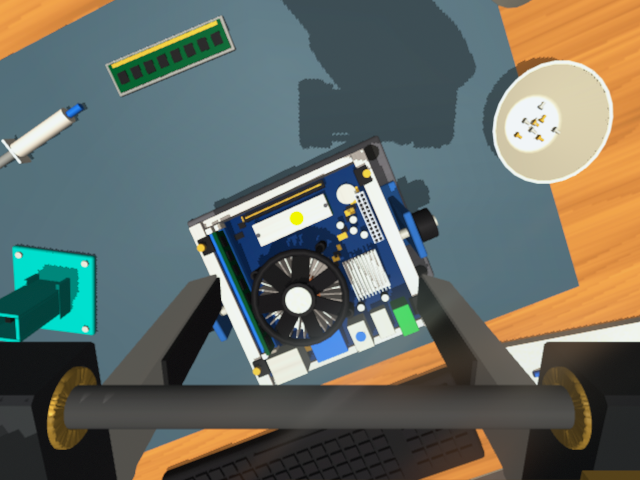

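The view shows the dot at (296,218) on the white bar, whose ends are near (257,236) and (331,203). Next I'll fit the slope from depth, using both the bar and the blue board surface.

Run:
```python
from h import *
import pickle
p,d,m,s=pickle.load(open("pics/w2.pkl","rb"));H=hsv(p);h,sa,v=H[...,0],H[...,1],H[...,2]
dot=np.array([597.9,228.3,85.3])
def plane(X,name):
    for _ in range(6):
        c=np.median(X,0);c=X.mean(0);n=np.linalg.svd(X-c,full_matrices=False)[2][2];n*=np.sign(n[2]);r=(X-c)@n
        k=abs(r)<max(2.0,1.5*r.std())
        if k.all():break
        X=X[k]
    print(name,len(X),n.round(4),"tilt",np.degrees(np.arccos(n[2])).round(2),"dir",np.degrees(np.arctan2(n[1],n[0])).round(1),"dotoff",((dot-c)@n).round(2),r.std().round(2));return X
bar=np.zeros_like(d,np.uint8);cv2.fillPoly(bar,[np.array([[250,215],[330,185],[345,205],[262,250]])],1)
br=(bar>0)&(v>170)&((sa<60)|((h>=24)&(h<=36)))
nn,L,st,ce=cv2.connectedComponentsWithStats(br.astype(np.uint8));i=L[218,296];br=L==i;print(st[i])
X=plane(pts(m,d,cv2.erode(br.astype(np.uint8),np.ones((3,3)))>0)[0],"bar")
B=pts(m,d,br)[0];print("rect",cv2.minAreaRect(B[:,:2].astype(np.float32)))
box=np.zeros_like(d,bool);box[170:370,195:425]=1
X,u,w=pts(m,d,box&(h>105)&(h<125)&(sa>120)&(v>40))
k=abs(X[:,2]-(73+np.tan(.21)*(X[:,0]-598)))<9
plane(X[k],"blue")
fr=box&(sa<40)&(v>200);X,u,w=pts(m,d,fr);k=abs(X[:,2]-(78+np.tan(.21)*(X[:,0]-598)))<12;plane(X[k],"frame")
for n in("scene","top"):
    pass
# stand from wrist? and orange by rays from scene/top
from rig import cams
def ray(n,u,v,z):
    m=cams.camera_model(n);f=240/np.tan(np.radians(m['fov_y']/2));c=-m['R'].T@m['t'];r=m['R'].T@np.array([(u-m['cx'])/f,(v-m['cy'])/f,1]);return c+r*(z-c[2])/r[2]
C=np.array([ray("top",395+a/4,215+b/4,8)[:2] for a,b in [(642,38),(760,95),(697,225),(580,165)]]);print(C.round(0),C.mean(0))
e=np.diff(np.r_[C,C[:1]],axis=0);print(np.hypot(*e.T),np.degrees(np.arctan2(e[:,1],e[:,0])))
```

```text
[ 253  194   79   53 1774]
bar 1485 [-0.2126 -0.0044  0.9771] tilt 12.28 dir -178.8 dotoff 0.38 0.77
rect ((598.4178466796875, 222.59556579589844), (23.30773162841797, 79.23673248291016), 0.5475054383277893)
blue 6128 [-0.2103 -0.0022  0.9776] tilt 12.14 dir -179.4 dotoff 9.44 0.77
frame 3326 [-0.1634  0.0022  0.9866] tilt 9.4 dir 179.2 dotoff 1.46 1.06
[[ 564. -716.]
 [ 516. -797.]
 [ 422. -734.]
 [ 471. -656.]] [ 493.30244847 -725.75100387]
[ 93.4350093  112.68211058  92.34851933 110.93805611] [-120.73335655  146.33637203   58.21522434  -33.13993899]
```

```bash
python3 -m creep '{"rotation":[[0,0,0],[0,0,0],[0,0,0],[0,0,0],[0,0,0],[0,0,0],[0,0,0],[0,0,0],[0,0,0],[0,0,0]],"dp":[[-0.2,-0.8,-0.2],[-0.2,-0.8,-0.2],[-0.2,-0.8,0],[-0.2,-0.8,0],[-0.2,-0.8,0],[-0.2,-0.8,0],[-0.2,-0.8,0],[-0.2,-0.8,0],[-0.2,-0.8,0],[-0.2,-0.8,0]],"gripper":[1,1,1,1,1,1,1,1,1,1]}'
python3 - <<'E'
from h import *
from rig import cams,env
def ray(n,u,v,z):
    m=cams.camera_model(n);f=240/np.tan(np.radians(m['fov_y']/2));c=-m['R'].T@m['t'];r=m['R'].T@np.array([(u-m['cx'])/f,(v-m['cy'])/f,1]);return c+r*(z-c[2])/r[2]
C=np.array([ray("top",395+(a-550)/4,215+b/4,8)[:2] for a,b in [(642,38),(760,95),(697,225),(580,165)]]);print(C.round(0),C.mean(0))
e=np.diff(np.r_[C,C[:1]],axis=0);print(np.hypot(*e.T),np.degrees(np.arctan2(e[:,1],e[:,0])))
print(env.get_state()['eef_pos'])
E
```

```text
time_s: 3.0
eef_pos: [525.4, -151.7, 324.4]
ee_rot: [3.14, 0.001, 2.728]
ft_force: [1.1, -0.3, 0.4]
opening: 93.8
grasp_force: 0.0
[[ 586. -307.]
 [ 538. -390.]
 [ 444. -333.]
 [ 492. -252.]] [ 514.84408094 -320.62064984]
[ 95.88717893 109.94324939  94.8273556  108.27363183] [-119.99097402  148.92756805   59.00921122  -30.52057808]
[ 525.36766422 -151.65067715  324.40702845]
```

```bash
python3 -m creep '{"rotation":[[0,0,0.6],[0,0,0.55],[0,0,0],[0,0,0],[0,0,0],[0,0,0]],"dp":[[-0.2,-0.8,0],[-0.2,-0.8,0],[-0.2,-0.5,0],[-0.1,-0.3,0],[0,0,0],[0,0,0]],"gripper":[1,1,1,1,1,1]}'
python3 - <<'E'
from h import *
from rig import cams,env
import pickle
m=cams.camera_model("wrist");s=env.get_state();p,d=cams.grab_frame("wrist");print(s['eef_pos'],s['ee_rot'],np.abs(s['qd']).max())
cv2.imwrite("pics/w3.png",p);pickle.dump((p,d,m,s),open("pics/w3.pkl","wb"))
H=hsv(p);h,sa,v=H[...,0],H[...,1],H[...,2]
for nm,M in(("orange",(h>=3)&(h<=17)&(sa>150)&(v>50)),("all",d>0)):
    X,u,w=pts(m,d,M);r=np.hypot(X[:,0]-515,X[:,1]+316)<40
    for lo,hi in((168,190),(92,104)):
        k=r&(X[:,2]>lo)&(X[:,2]<hi);
        if k.sum()>5: print(nm,lo,k.sum(),X[k].mean(0).round(1),np.median(X[k,2]),cv2.minAreaRect(X[k,:2].astype(np.float32)),u[k].min(),u[k].max(),w[k].min(),w[k].max())
E
```

```text
time_s: 3.6
eef_pos: [502.5, -272.9, 323.8]
ee_rot: [3.141, 0.001, 2.612]
ft_force: [0.3, 0.6, -0.2]
opening: 94.0
grasp_force: 0.0
[ 502.45672574 -272.92306484  323.79181872] [3.14078031e+00 5.41844309e-04 2.61196399e+00] 0.012210337744605724
orange 168 177 [ 512.8 -313.   174.1] 174.63071928780704 ((514.324462890625, -312.68695068359375), (33.99538040161133, 15.294551849365234), 26.769756317138672) 265 299 248 272
orange 92 98 [ 511.9 -313.1   98.5] 98.73698014819337 ((513.9232788085938, -312.5699462890625), (33.23204803466797, 14.382978439331055), 27.076913833618164) 275 302 227 246
all 168 996 [ 516.2 -318.6  179.1] 180.57616340757818 ((516.8637084960938, -319.8438720703125), (30.530519485473633, 22.009050369262695), 59.78462219238281) 264 299 247 275
all 92 465 [ 512.5 -313.6   97.9] 98.13747756037566 ((517.706787109375, -320.62017822265625), (40.668312072753906, 33.575599670410156), 59.19369888305664) 268 307 222 253
```

View pics/w3.png

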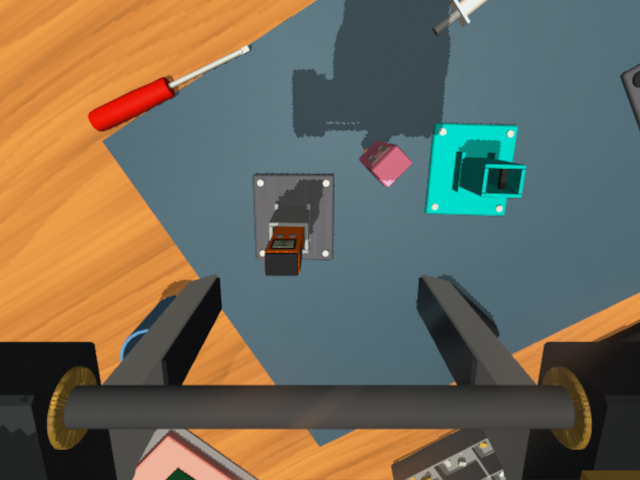

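The view shows the thermometer's black top at (282,262). Its footprint comes out at 30.5 x 22 mm, centred on (517,-320) at 59.7 deg, which matches the tool's yaw. The pink look-alike at (385,163) is clear of the fingers, so I'll go down and grip.

```bash
python3 -m creep '{"rotation":[[0,0,0],[0,0,0],[0,0,0],[0,0,0],[0,0,0],[0,0,0],[0,0,0],[0,0,0],[0,0,0],[0,0,0]],"dp":[[-0.4,-0.36,0],[-0.32,-0.3,0.2],[0,0,0.5],[0,0,0.6],[0,0,0.6],[0,0,0.6],[0,0,0.6],[0,0,0.4],[0,0,0.2],[0,0,0]],"gripper":[1,1,1,1,1,1,1,1,1,1]}'
```

```text
time_s: 4.65
eef_pos: [516.5, -319.7, 137.7]
ee_rot: [3.141, -0.001, 2.612]
ft_force: [0.1, 1.0, -0.2]
opening: 93.9
grasp_force: 0.0
```

```bash
python3 -m creep '{"rotation":[[0,0,0],[0,0,0],[0,0,0],[0,0,0],[0,0,0],[0,0,0],[0,0,0],[0,0,0]],"dp":[[0,0,0],[0,0,0],[0,0,0],[0,0,0],[0,0,0],[0,0,0],[0,0,0],[0,0,0]],"gripper":[-1,-1,-1,-1,-1,-1,-1,-1]}' 40
```

```text
time_s: 5.45
eef_pos: [516.4, -320.9, 138.4]
ee_rot: [-3.142, 0.0, 2.611]
ft_force: [0.8, 0.2, -1.0]
opening: 33.7
grasp_force: 0.2
```

```bash
python3 -m creep '{"rotation":[[0,0,0],[0,0,0],[0,0,0],[0,0,0]],"dp":[[0,0,0],[0,0,0],[0,0,0],[0,0,0]],"gripper":[-1,-1,-1,-1]}' 40
```

```text
time_s: 5.85
eef_pos: [516.6, -320.5, 138.3]
ee_rot: [3.141, -0.0, 2.611]
ft_force: [2.5, 4.3, -2.3]
opening: 29.8
grasp_force: 39.9
```

```bash
python3 -m creep '{"rotation":[[0,0,0],[0,0,0],[0,0,0],[0,0,0],[0,0,0],[0,0,0],[0,0,0],[0,0,0],[0,0,0],[0,0,0]],"dp":[[0,0,-0.2],[0,0,-0.3],[0,0,-0.4],[0,0,-0.4],[0,0,-0.4],[0,0,-0.5],[0,0,-0.6],[0,0,-0.6],[0,0,-0.4],[0,0,-0.1]],"gripper":[-1,-1,-1,-1,-1,-1,-1,-1,-1,-1]}' 40
```

```text
time_s: 6.85
eef_pos: [516.3, -322.2, 336.5]
ee_rot: [-3.141, 0.004, 2.61]
ft_force: [-0.3, -0.3, -1.3]
opening: 30.0
grasp_force: 39.9
```

```bash
python3 -m creep '{"rotation":[[0,0,0],[0,0,0],[0,0,0],[0,0,0],[0,0,0],[0,0,0],[0,0,0],[0,0,0],[0,0,0],[0,0,0]],"dp":[[0.1,0.2,0],[0.3,0.5,0],[0.38,0.76,0],[0.38,0.76,0],[0.38,0.76,0],[0.38,0.76,0],[0.38,0.76,0],[0.38,0.76,0],[0.38,0.76,0],[0.38,0.76,0]],"gripper":[-1,-1,-1,-1,-1,-1,-1,-1,-1,-1]}' 40
python3 -m creep '{"rotation":[[0,0,0],[0,0,0],[0,0,0],[-0.3,-0.5,0],[-0.3,-0.5,0],[-0.3,-0.5,0],[-0.18,-0.34,0],[0,0,0],[0,0,0]],"dp":[[0.38,0.76,0],[0.38,0.76,0],[0.3,0.5,0],[0.1,0.2,0],[0,0,0],[0,0,0],[0,0,0],[0,0,0],[0,0,0]],"gripper":[-1,-1,-1,-1,-1,-1,-1,-1,-1]}' 40
cat > go.py <<'E'
import numpy as np,sys
from scipy.spatial.transform import Rotation as Ro
from rig import env
dot=np.array([597.9,228.3,85.3]);n=np.array([-.2115,-.003,.977]);n/=np.linalg.norm(n)
def report(h,L=123.2,off=(0,0,0)):
    s=env.get_state();R=Ro.from_euler('xyz',s['ee_rot']);z=R.apply([0,0,1])
    ax=np.cross(z,-n);ang=np.arcsin(np.linalg.norm(ax));w=ax/np.linalg.norm(ax)*ang
    T=dot+n*(L+h)
    print(s['time_s'],s['eef_pos'].round(1),"rot units",(R.inv().apply(w)/.1).round(3),"target",T.round(1),"mm in tool axes now",R.inv().apply(T-s['eef_pos']).round(1))
    R2=Ro.from_rotvec(w)*R;print("mm in turned tool axes",R2.inv().apply(T-s['eef_pos']).round(1),'tip',(s['eef_pos']+z*L).round(1),s['ft_force'].round(1))
if __name__=="__main__": report(float(sys.argv[1]))
E
python3 go.py 60
```

```text
time_s: 7.85
eef_pos: [538.6, 60.7, 332.2]
ee_rot: [-3.14, -0.001, 2.611]
ft_force: [1.2, 0.4, -1.9]
opening: 29.7
grasp_force: 39.9
time_s: 8.75
eef_pos: [545.2, 183.9, 332.7]
ee_rot: [3.034, 0.182, 2.601]
ft_force: [0.5, -0.5, -1.5]
opening: 29.8
grasp_force: 39.9
8.75 [545.2 183.9 332.7] rot units [-0.037  0.002  0.   ] target [559.1 227.8 264.4] mm in tool axes now [22.8 37.5 69.8]
mm in turned tool axes [22.8 37.3 69.9] tip [571.  183.8 212.3] [ 0.5 -0.5 -1.5]
```

```bash
python3 -m creep '{"rotation":[[0,0,0],[0,0,0],[0,0,0],[0,0,0],[0,0,0],[0,0,0],[0,0,0],[0,0,0]],"dp":[[0.12,0.2,0],[0.18,0.3,0],[0.16,0.25,0.2],[0,0,0.4],[0,0,0.4],[0,0,0.3],[0,0,0.1],[0,0,0]],"gripper":[-1,-1,-1,-1,-1,-1,-1,-1]}' 40
python3 go.py 60
python3 - <<'E'
from h import *
from rig import cams,env
from go import *
from scipy.spatial.transform import Rotation as Ro
s=env.get_state();z=Ro.from_euler('xyz',s['ee_rot']).apply([0,0,1]);g=s['eef_pos']-z*18.8
out=[]
for n in("scene","top","wrist"):
    m=cams.camera_model(n);p,d=cams.grab_frame(n);f=240/np.tan(np.radians(m['fov_y']/2))
    pr=lambda X:(lambda c:np.array([c[0]/c[2]*f+m['cx'],c[1]/c[2]*f+m['cy']]))(m['R']@X+m['t'])
    np.savez(f"pics/{n}4.npz",p=p,d=d);q=p.copy()
    print(n,"grip",pr(g).round(1),"tip",pr(g+z*142).round(1),"foot",pr(g+z*88).round(1),"dot",pr(dot).round(1))
    H=hsv(p);h,sa,v=H[...,0],H[...,1],H[...,2];c0=pr(g+z*60).astype(int)
    M=(h>=3)&(h<=17)&(sa>170)&(v>50)
    bx=np.zeros(M.shape,bool);bx[c0[1]-50:c0[1]+50,c0[0]-40:c0[0]+40]=1
    X,u,w=pts(m,d,M&bx)
    if len(X): 
        k=np.linalg.norm(np.cross(X-g,z),axis=1)<35;X=X[k];c=X.mean(0)
        print(k.sum(),"axis",np.linalg.svd(X-c)[2][0].round(3) if k.sum()>5 else 0,"tool z",z.round(3),"along",np.percentile((X-g)@z,[1,99]).round(1))
    a,b=pr(g+z*100).astype(int);a=int(np.clip(a,65,574));b=int(np.clip(b,65,414));out.append(cv2.resize(q[b-65:b+65,a-65:a+65],(260,260),interpolation=2) if n!="wrist" else cv2.resize(q[b-130:b+130,a-130:a+130] if 130<=b<=350 else q[220:480,a-130:a+130],(260,260)));print("crop centre",a,b)
cv2.imwrite("pics/c4.png",np.hstack(out))
E
```

```text
time_s: 9.55
eef_pos: [559.6, 227.9, 263.6]
ee_rot: [3.034, 0.183, 2.601]
ft_force: [-0.5, -0.1, -0.4]
opening: 30.2
grasp_force: 39.9
9.55 [559.6 227.9 263.6] rot units [-0.042  0.008  0.   ] target [559.1 227.8 264.4] mm in tool axes now [ 0.2 -0.3 -0.8]
mm in turned tool axes [ 0.2 -0.3 -0.8] tip [585.5 227.8 143.2] [-0.5 -0.1 -0.4]
scene grip [408.  195.9] tip [405.9 249.2] foot [406.7 229.5] dot [405.3 269.8]
558 axis [ 0.217  0.024 -0.976] tool z [ 0.21  -0.001 -0.978] along [-22.   85.5]
crop centre 406 233
top grip [220.7 221.5] tip [230.9 223.1] foot [227.3 222.6] dot [234.2 223.7]
crop centre 228 222
wrist grip [319.9 306.1] tip [319.2 226.4] foot [319.4 246.9] dot [319.6 210.1]
2994 axis [-0.225 -0.002  0.974] tool z [ 0.21  -0.001 -0.978] along [-21.7 137. ]
crop centre 319 241
```

View pics/c4.png

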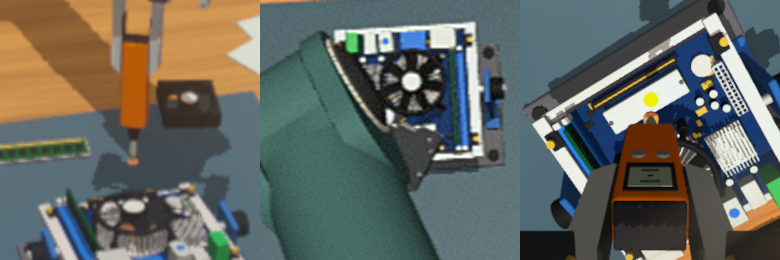

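The crops show the thermometer hanging straight in the fingers, its axis within 0.02 rad of the tool axis. In the wrist view the tip is at (319,229) in line with the dot at (320,210), as computed. I'll descend along the normal.

```bash
python3 -m creep '{"rotation":[[0,0,0],[0,0,0],[0,0,0],[0,0,0],[0,0,0],[0,0,0],[0,0,0],[0,0,0]],"dp":[[0,0,0.15],[0,0,0.2],[0,0,0.2],[0,0,0.2],[0,0,0.15],[0,0,0.1],[0,0,0],[0,0,0]],"gripper":[-1,-1,-1,-1,-1,-1,-1,-1]}' 40
python3 go.py -5
python3 - <<'E'
from h import *
from rig import cams
p,d=cams.grab_frame("wrist");cv2.imwrite("pics/w5.png",cv2.resize(p[150:300,240:400],None,fx=4,fy=4,interpolation=2))
E
```

```text
time_s: 10.5
eef_pos: [570.5, 227.6, 216.0]
ee_rot: [3.032, 0.184, 2.601]
ft_force: [-0.5, 0.9, -2.4]
opening: 29.8
grasp_force: 39.9
10.5 [570.5 227.6 216. ] rot units [-0.025  0.018 -0.   ] target [572.9 227.9 200.8] mm in tool axes now [ 0.9 -0.2 15.3]
mm in turned tool axes [ 0.9 -0.2 15.3] tip [596.6 227.6  95.6] [-0.5  0.9 -2.4]
```

View pics/w5.png

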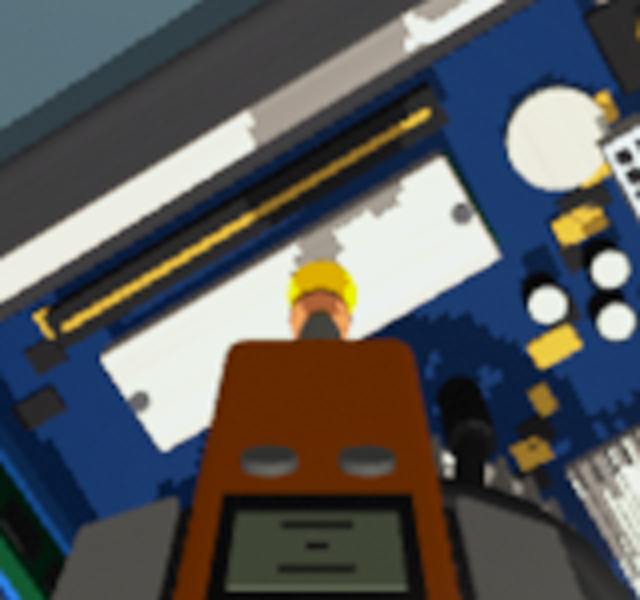

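The tip at (321,308) in the crop is just above the dot at (322,288), centred sideways. I'll go on in small steps.

```bash
python3 -m creep '{"rotation":[[0,0,0],[0,0,0],[0,0,0],[0,0,0],[0,0,0],[0,0,0]],"dp":[[0.01,0,0.05],[0.01,0,0.05],[0,0,0.05],[0,0,0.04],[0,0,0],[0,0,0]],"gripper":[-1,-1,-1,-1,-1,-1]}' 40; python3 go.py -5
```

```text
time_s: 11.15
eef_pos: [571.6, 228.1, 206.4]
ee_rot: [3.032, 0.184, 2.601]
ft_force: [-1.3, 0.4, -2.4]
opening: 30.0
grasp_force: 39.9
11.15 [571.6 228.1 206.4] rot units [-0.026  0.017 -0.   ] target [572.9 227.9 200.8] mm in tool axes now [-0.1 -0.1  5.7]
mm in turned tool axes [-0.1 -0.1  5.7] tip [597.7 228.1  86. ] [-1.3  0.4 -2.4]
```

```bash
python3 -m creep '{"rotation":[[0,0,0],[0,0,0],[0,0,0],[0,0,0],[0,0,0]],"dp":[[0,0,0.04],[0,0,0.03],[0,0,0],[0,0,0],[0,0,0]],"gripper":[-1,-1,-1,-1,-1]}' 40; python3 go.py -5
python3 - <<'E'
from rig import env,cams
import numpy as np
F=[]
for _ in range(4): cams.grab_frame("wrist");F.append(env.get_state()['ft_force'])
print(np.mean(F,0),np.std(F,0))
E
```

```text
time_s: 11.65
eef_pos: [572.4, 228.2, 203.2]
ee_rot: [3.032, 0.184, 2.601]
ft_force: [0.1, -0.5, 2.7]
opening: 29.6
grasp_force: 39.9
11.65 [572.4 228.2 203.2] rot units [-0.023  0.019  0.   ] target [572.9 227.9 200.8] mm in tool axes now [-0.1 -0.2  2.4]
mm in turned tool axes [-0.1 -0.2  2.4] tip [598.5 228.2  82.8] [ 0.1 -0.5  2.7]
[-0.56731042  0.36037794  2.05520286] [0.5555535  0.08834175 0.17068066]
```

```bash
python3 -m creep '{"rotation":[[0,0,0],[0,0,0],[0,0,0],[0,0,0]],"dp":[[0,0,0.03],[0,0,0.02],[0,0,0],[0,0,0]],"gripper":[-1,-1,-1,-1]}' 40; python3 go.py -5
python3 - <<'E'
from rig import env,cams
from h import *
F=[]
for _ in range(4): p,d=cams.grab_frame("wrist");F.append(env.get_state()['ft_force'])
print(np.mean(F,0),np.std(F,0))
cv2.imwrite("pics/w6.png",cv2.resize(p[150:300,240:400],None,fx=4,fy=4,interpolation=2))
E
```

```text
time_s: 12.25
eef_pos: [573.0, 228.2, 200.6]
ee_rot: [3.032, 0.184, 2.601]
ft_force: [-0.3, 0.8, 4.3]
opening: 29.7
grasp_force: 40.0
12.25 [573.  228.2 200.6] rot units [-0.023  0.019  0.   ] target [572.9 227.9 200.8] mm in tool axes now [-0.1 -0.2 -0.2]
mm in turned tool axes [-0.1 -0.2 -0.2] tip [599.1 228.2  80.2] [-0.3  0.8  4.3]
[-0.32779355  0.40400515  3.42237742] [0.21246438 0.35135606 0.43125532]
```

View pics/w6.png

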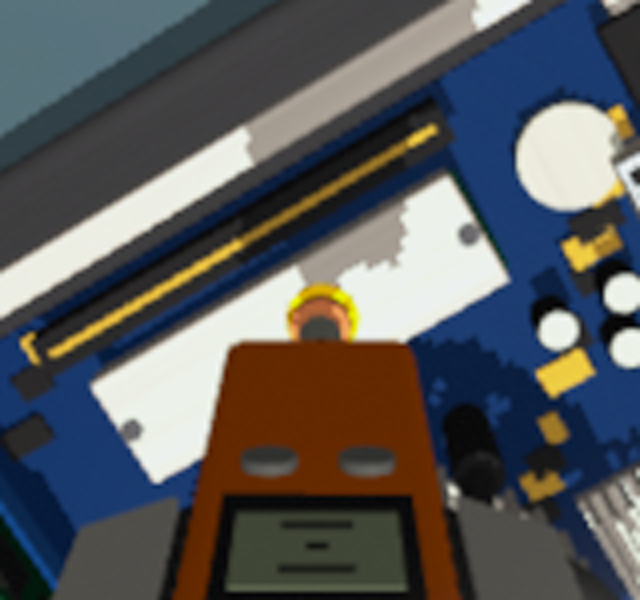

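The copper tip sits inside the yellow dot with an even ring around it, centre near (322,315) in the crop, and presses with about 5 N. Now I'll hold.

```bash
for i in 1 2 3 4; do python3 -m creep '{"rotation":[[0,0,0],[0,0,0],[0,0,0],[0,0,0],[0,0,0],[0,0,0],[0,0,0],[0,0,0],[0,0,0],[0,0,0]],"dp":[[0,0,0],[0,0,0],[0,0,0],[0,0,0],[0,0,0],[0,0,0],[0,0,0],[0,0,0],[0,0,0],[0,0,0]],"gripper":[-1,-1,-1,-1,-1,-1,-1,-1,-1,-1]}' 40 | egrep 'time|pos|ft'; done
python3 -c "
from rig import workorder
print(workorder.sign_off())"
```

```text
time_s: 13.45
eef_pos: [572.9, 228.1, 200.6]
ft_force: [0.8, 2.4, 3.4]
time_s: 14.45
eef_pos: [572.9, 228.1, 200.6]
ft_force: [0.7, 1.4, 3.9]
time_s: 15.45
eef_pos: [572.9, 228.1, 200.5]
ft_force: [0.5, 2.5, 4.1]
time_s: 16.45
eef_pos: [572.9, 228.1, 200.5]
ft_force: [0.6, 2.1, 4.6]
the job is handed in; nothing more can be done
None
```

The thermometer is held on the yellow dot, within about 0.02 rad of square by the camera fit and pressed about half-way in at roughly 5 N; I kept it there for over 4 s and handed the job in at about 16.5 s, and sign-off returned no verdict.

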